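# Clear the jug, then sort the jack bars from under the bench riser by length

### The job

The blue coolant jug is in the way in front of the black bench riser: first lift it away and stand it upright near the middle of the black rubber mat, leaving the bars alone until that is done. Then draw the two orange-capped jack bars out from under the riser and lay each flat in the tray row that matches its length, the long bar in the long green row and the short bar in the short yellow row, set down rather than dropped. Do not tip the jug over, and leave the spray can and the red torch where they are.

Things in the scene. Friction and masses are not known exactly. Their poses are not given: they have to be found in the camera images.
- jug: Blue plastic jug, closed, 70 mm (its x) by 130 mm (its y), body 125 mm tall, shoulder to 137 mm; black round screw cap on top, 38 mm in diameter, from 143 to 175 mm above the foot: lift it by the cap. 0.3 to 0.65 kg. Origin: centre of its foot. It starts upright close in front of the riser.
- jug_cap (a point): Centre of the top of the jug's cap, 175 mm above its foot.
- mat: Black rubber mat fixed to the table, 200 x 200 mm, 3 mm thick; origin: centre of its underside. To the left or to the right of the riser (the tray is on the other side).
- riser: Fixed black steel bench riser (low shelf on the table): slatted top 190 to 200 mm above the table, 180 mm deep (x), 300 mm wide (y), 8 mm side panels, open front and back, no floor; a carton and a red tin on its far corners. Origin: centre of its footprint; front edge at its x = -90 mm. The top overhangs the bars: reach them with the tool tilted forward about 45 degrees.
- bar_long: The longer of two look-alike jack extension bars: aluminium with orange end caps, 145 mm long (x), 26 mm wide (y), 32 mm tall, about 0.3 kg. Origin: centre of its underside. It starts on the table under the riser, lying front to back in the left or right lane, its near end 10 to 50 mm behind the front edge of the riser.
- bar_short: The shorter of two look-alike jack extension bars: aluminium with orange end caps, 105 mm long (x), 26 mm wide (y), 32 mm tall, about 0.3 kg. Origin: centre of its underside. It starts on the table under the riser, lying front to back in the left or right lane, its near end 10 to 50 mm behind the front edge of the riser.
- tray: Fixed grey plastic tray, 200 mm (x) by 150 mm (y), with two walled rows side by side along x; base 4 mm thick, row walls 6 mm thick with tops 12 mm above the table. Origin: centre of its underside.
- row_long (a point): Centre of the floor of the long row (green floor), 165 mm long (x) by 38 mm wide (y) inside, floor 4 mm above the table. Its axes are those of the tray.
- row_short (a point): Centre of the floor of the short row (yellow floor), 125 mm long (x) by 38 mm wide (y) inside, floor 4 mm above the table. Its axes are those of the tray.
- spray: Bystander, not to be moved: white spray can, 56 mm in diameter, 170 mm tall, upright; origin: centre of its foot.
- torch: Bystander, not to be moved: red work torch, lying block 160 x 45 x 50 mm; origin: centre of its underside, x along its length.
Things that resemble listed ones, but are neither listed nor needed, are in the scene too. There is more than one size of the jug; the job needs the smallest. Leave any pink look-alike of the bar_long alone.

How it is judged:
By the outcome, as a careful person would: the job done as asked, in the order asked, and still so for the second after the job is handed in, with the robot touching nothing.
It also fails if it takes over 72 s, if anything falls off the work surface, if the arm or the gripper's body presses on something with over 40 N, if the wrist force passes 120 N, or if a joint passes its speed limit or range.

### The arm

A 6-joint arm with a two-finger parallel gripper is mounted at the origin on the work surface. World frame = base frame: x ahead of the robot, y to its left, z up, the work surface at z = 0. Lengths are in mm, angles in rad, forces in N, time in s.
With the tool pointing down it reaches from about 350 to 850 mm from the base axis. Payload 8.1 kg.
Tool frame: the origin (TCP) lies at the very end of the fingers, on their centre line; the grasp point (between the pads) lies 19 mm behind it; z points along the fingers, y is the line along which they close (so a half turn about z gives the same grasp; the last joint's range is limited). The gripper opens to 93 mm and grips with 3 to 60 N. Pads are 15 mm wide; open, the fingers measure 128 mm over their backs; the gripper's body (75 mm by 188 mm) begins 65 mm behind the grasp point.
Start: joints at [-1.187, 0.13, 1.488, -0, 1.523, -0.085], TCP at [271.109, -535.262, 218.635] pointing down, gripper open.
Joint ranges: [-2.96, 2.96], [-0.89, 2.26], [0.02, 2.5], [-1.34, 4.48], [0, 2.73], [-2.66, 2.66]. Speed limits (rad/s): [2.39, 2.39, 2.79, 3.14, 3.14, 3.14].

### API

Orientations are given as a rotation vector (axis times angle).
In Python, from plant import ctrl gives the robot as it stands.
- The arm moves only by the tool jog_arm, never from a script. Its argument "motion" is a list of rows, each an object with "turn": the turn, a rotation vector about the tool's x, y, z in rad, a list of three; "dp": the shift along the tool's x, y, z in m, a list of three; "claw": the opening, from -1 (shut) to 1 (fully open). In form: [{"turn": [ax, ay, az], "dp": [tx, ty, tz], "claw": claw}, ...]. A call has exactly 8 rows; each row shifts and turns the commanded pose from where the row before left it, along the tool's axes as they then stand; what a row does not reach is not made up. A row lasts 1/10 s, in which the tool goes at most 50 mm and 8.59 degrees, less where a joint would pass 70% of its speed; a pose out of reach is approached as far as the arm can. A call is refused whole if a number of a shift passes 0.05 or a number of a turn 0.15, either way. A call with a gripper value outside its range is refused whole. The fingers move at their own pace and stop on an object; the grip force is fixed at half the most. Time passes only in rows, so rows that do not move let the fingers close, or fill a call up. It gives the time, the measured TCP pose, the force, the opening and the grip force at its end, in the units of the state.
- ctrl.read_state(): the state, without advancing time (a new reading comes with each control period).
- ctrl.capture(name): name is "scene" or "side" or "wrist"; returns a dict with "img" (384x512x3 uint8, red, green, blue), "depth" (384x512 float32, mm along the optical axis (not along the pixel's ray), 0 where there is no reading), "fovy" (degrees; the focal length in pixels is half the picture's height over the tangent of half this angle, whatever the lens; pixels are square), "cx", "cy" (the principal point, pixels), "world_from_camera" (4x4, takes a point from camera to world coordinates). Camera axes: x right, y down, z forward; pixel columns grow to the right and rows downward; lengths in mm; the calibration is good to about 2 mm. The wrist camera is an equidistant fisheye: a pixel r from the principal point sees the ray r / f radians off the axis. A picture is of the moment at which its call begins.
- ctrl.close_job(): hands the job in; it is judged then, once.
The state is a dict: "time": time; "qpos": joint angles; "qvel": joint speeds; "tau": joint torques, N m; "position": TCP position; "eef_rot": TCP orientation; "force": force on the tool from outside, world axes, zero at the start; "wrist_torque": the same for the moment, N m; "opening": opening from 0.0 (shut) to 1.0 (fully open); "grip_force": force on a finger pad.
Only numpy, scipy, OpenCV 4.12 (cv2) and the standard library are available. Lean on these libraries where they do the work, as an engineer would, in place of code of your own. Each camera call takes 0.05 s, during which the arm holds its last target. There are 200 camera calls.

## Working session

There is one attempt and no reset: what is moved stays moved. The work goes in short steps, Python scripts to look and compute and a tool call to move; the robot and the scene stay as the last step left them, time stands still between calls to the robot, and variables do not carry over. Pictures are saved under pics/ and viewed, at most 10 in all, crops included, and the job is handed in when it is done.

Besides the shell and the picture viewer there is one more tool, called as name(argument=value, ...) on one line, values as JSON. jog_arm: Moves the arm, as the interface text tells. Its arguments: {"type":"object","properties":{"motion":{"type":"array"}},"required":["motion"]}

```bash
ls; mkdir -p pics; cat > h.py <<'E'
import numpy as np, cv2
from plant import ctrl
from scipy.spatial.transform import Rotation as R
def cap(n):
    c=ctrl.capture(n); h=c['img'].shape[0]
    c['f']=h/2/np.tan(np.radians(c['fovy'])/2); return c
def save(c,name): cv2.imwrite('pics/'+name,c['img'][:,:,::-1])
def rays(c,uv):
    uv=np.atleast_2d(uv).astype(float); d=np.c_[(uv[:,0]-c['cx'])/c['f'],(uv[:,1]-c['cy'])/c['f'],np.ones(len(uv))]
    T=np.array(c['world_from_camera']); return T[:3,3],d@T[:3,:3].T
def plane(c,uv,z):
    o,d=rays(c,uv); return o+d*((z-o[2])/d[:,2])[:,None]
def cloud(c):
    v,u=np.mgrid[:c['img'].shape[0],:c['img'].shape[1]]
    o,d=rays(c,np.c_[u.ravel(),v.ravel()]); P=o+d*c['depth'].reshape(-1,1)
    return P.reshape(c['img'].shape)
E
python3 - <<'E'
from h import *
for n in('scene','side','wrist'):
    c=cap(n); save(c,n+'0.png'); print(n,c['fovy'],c['cx'],c['cy'],np.round(c['world_from_camera'],3).tolist())
    np.savez('/tmp/'+n,**c)
print(ctrl.read_state())
E
```

```text
pics
scene 50.316571433737955 260.85006957371644 193.81777792600772 [[-0.279, 0.581, -0.765, 1622.454], [0.96, 0.17, -0.221, 407.255], [0.002, -0.796, -0.605, 1017.095], [0.0, 0.0, 0.0, 1.0]]
side 45.3903290307385 250.55516897062066 191.03627694617887 [[-0.745, -0.36, 0.561, -349.043], [-0.666, 0.388, -0.637, 1040.142], [0.012, -0.848, -0.529, 903.009], [0.0, 0.0, 0.0, 1.0]]
wrist 65.70646984690485 252.69394865699843 183.3729164297401 [[0.454, -0.858, -0.239, 338.03], [-0.891, -0.437, -0.12, -500.644], [-0.001, 0.268, -0.963, 383.15], [0.0, 0.0, 0.0, 1.0]]
{'time': 0.15, 'qpos': array([-1.18742795e+00,  1.31007801e-01,  1.48902379e+00,  1.03849521e-05,
        1.52298772e+00, -8.54002141e-02]), 'qvel': array([-0.00013786, -0.0014075 , -0.00450106,  0.00130302, -0.00129801,
        0.00118554]), 'tau': array([-3.84702562e-04, -5.60475218e+01, -4.92334950e+01,  7.67541700e-02,
        3.05511046e-02, -6.17673481e-05]), 'position': array([ 270.93339363, -534.85980584,  217.81932923]), 'eef_rot': array([-3.05432010e+00, -7.29287759e-01,  3.16383939e-04]), 'force': array([-0.28082544, -0.20097913, -1.14228178]), 'wrist_torque': array([-0.02519045,  0.00553066, -0.02478917]), 'grip_force': 0.0, 'opening': 0.9990063130010431}
```

View pics/scene0.png

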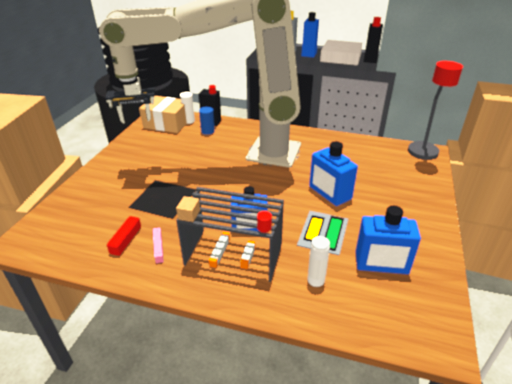

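View pics/side0.png

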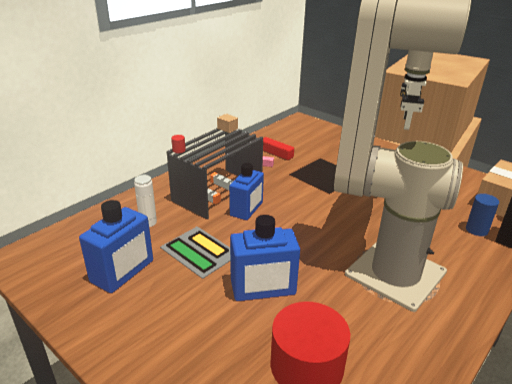

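The scene view is from behind the riser: mat around (165,198), riser around (232,230), the small jug behind it at (250,200), tray at (323,232), spray at (318,262), torch at (124,236), pink decoy at (157,245). In the side view the small jug is at (247,192) with its cap at (247,172), and the tray is at (200,250).

```bash
cat > m.py <<'E'
from h import *
S={n:dict(np.load(f'/tmp/{n}.npz')) for n in('scene','side')}
def rect(P):
    r=cv2.minAreaRect(P[:,:2].astype(np.float32)); return np.round(r[0],1),np.round(r[1],1),round(r[2],1)
for n,c in S.items():
    P=cloud(c); h=cv2.cvtColor(c['img'],cv2.COLOR_RGB2HSV); H,s,V=[h[...,i].astype(int) for i in range(3)]; ok=c['depth']>0
    z=P[...,2]; x=P[...,0]; y=P[...,1]; ws=ok&(x>250)&(x<1100)&(abs(y)<600)
    print('==',n)
    for nm,m,zp in(('green',(H>45)&(H<80)&(s>120)&(V>80),4),('yellow',(H>22)&(H<35)&(s>150)&(V>120),4)):
        m=(m&ws&(z<25)).astype(np.uint8); k,l,st,ce=cv2.connectedComponentsWithStats(m)
        for i in range(1,k):
            if st[i,4]>60:
                vu=np.argwhere(l==i)[:,::-1]; print(nm,st[i,4],rect(plane(c,vu,zp)),np.round(np.median(P[l==i],0),1))
    blue=((H>100)&(H<125)&(s>150)&ws).astype(np.uint8)
    k,l,st,ce=cv2.connectedComponentsWithStats(blue)
    for i in range(1,k):
        if st[i,4]>100: q=P[l==i]; print('blue',st[i,4],ce[i].round(),np.percentile(q,[2,50,98],axis=0).round().tolist())
    dark=(V<60)&ws
    m=dark&(z<12)&(z>-8)&(y<50)
    k,l,st,ce=cv2.connectedComponentsWithStats(m.astype(np.uint8))
    for i in range(1,k):
        if st[i,4]>300: print('mat?',st[i,4],ce[i].round(),rect(plane(c,np.argwhere(l==i)[:,::-1],3)))
    m=(V<110)&(s<120)&ws&(z>180)&(z<206)
    k,l,st,ce=cv2.connectedComponentsWithStats(m.astype(np.uint8))
    for i in range(1,k):
        if st[i,4]>40: print('riser/cap',st[i,4],ce[i].round(),rect(P[l==i]),P[l==i][:,2].mean().round(1))
    m=(V<70)&ws&(z>150)&(z<185)
    k,l,st,ce=cv2.connectedComponentsWithStats(m.astype(np.uint8))
    for i in range(1,k):
        if st[i,4]>20: print('cap',st[i,4],ce[i].round(),np.percentile(P[l==i],[2,50,98],axis=0).round().tolist())
    m=(H>4)&(H<16)&(s>190)&(V>150)&ws&(z<45)
    k,l,st,ce=cv2.connectedComponentsWithStats(m.astype(np.uint8))
    for i in range(1,k):
        if st[i,4]>8: print('orange',st[i,4],ce[i].round(),np.percentile(P[l==i],[5,50,95],axis=0).round().tolist())
E
python3 m.py
python3 - <<'E'
from h import *
for n,(a,b,c_,d) in dict(scene=(170,300,170,290),side=(150,280,110,230)).items():
    im=cv2.imread(f'pics/{n}0.png')[c_:d,a:b]; globals()[n]=cv2.resize(im,(0,0),fx=3,fy=3,interpolation=cv2.INTER_CUBIC)
cv2.imwrite('pics/crop0.png',np.hstack([scene,side]))
E
```

```text
== scene
green 304 (array([490.1, 353.4]), array([ 42.4, 166.4]), 87.8) [483.7 356.3   5.7]
yellow 223 (array([488.4, 283.2]), array([ 40.3, 120. ]), 87.8) [489.6 282.1   5.3]
blue 1215 [338. 176.] [[253.0, 245.0, 11.0], [296.0, 340.0, 139.0], [334.0, 392.0, 185.0]]
blue 1783 [383. 238.] [[566.0, 446.0, 11.0], [629.0, 507.0, 160.0], [650.0, 596.0, 185.0]]
mat? 1205 [161. 198.] (array([ 476.9, -337. ]), array([191.6, 189.5]), 86.0)
riser/cap 176 [238. 195.] (array([619.9,  37.1]), array([ 38.5, 298.3]), 3.7) 197.1
riser/cap 197 [242. 203.] (array([653.1,  39.3]), array([ 64.9, 299.3]), 2.5) 196.6
riser/cap 117 [230. 207.] (array([681.8,  27. ]), array([  9.1, 190. ]), 1.8) 197.1
riser/cap 114 [227. 214.] (array([715.7,  37. ]), array([  8.2, 184. ]), 1.6) 197.1
riser/cap 124 [225. 221.] (array([748.9,  43. ]), array([191.7,  12.9]), 89.9) 196.8
riser/cap 281 [228. 229.] (array([779.7,  50.2]), array([ 56.4, 300.9]), 11.8) 195.9
cap 58 [249. 190.] [[532.0, 42.0, 161.0], [550.0, 55.0, 174.0], [561.0, 67.0, 178.0]]
cap 71 [276. 229.] [[627.0, 187.0, 151.0], [706.0, 191.0, 167.0], [777.0,
[... 1152 characters left out ...]
8.0, 397.0, 181.0]]
mat? 829 [318. 175.] (array([ 472.5, -331.8]), array([187.2, 191.4]), 85.5)
riser/cap 89 [202. 137.] (array([774.1,  33.1]), array([ 16.9, 167.6]), 1.7) 196.4
riser/cap 1326 [216. 149.] (array([690.7,  41.6]), array([183.1, 310.8]), 2.4) 194.3
riser/cap 101 [113. 219.] (array([577.1, 537.8]), array([48.3, 25.5]), 64.3) 197.4
cap 56 [258. 145.] [[607.0, -108.0, 151.0], [621.0, -104.0, 161.0], [649.0, -98.0, 179.0]]
cap 314 [188. 169.] [[596.0, 186.0, 151.0], [670.0, 191.0, 168.0], [767.0, 197.0, 184.0]]
cap 118 [246. 168.] [[520.0, 37.0, 151.0], [535.0, 60.0, 169.0], [554.0, 71.0, 176.0]]
orange 9 [216. 195.] [[644.0, 81.0, 28.0], [647.0, 97.0, 30.0], [651.0, 105.0, 31.0]]
```

View pics/crop0.png

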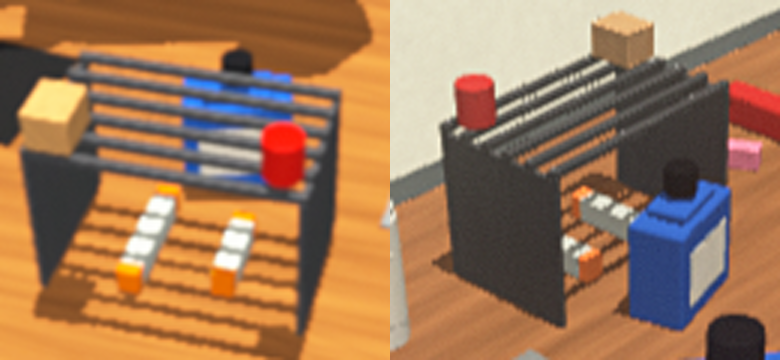

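The crop shows both bars under the riser: in the scene view the left one looks longer and ends further back, and the right one is shorter. The jug stands in front. I'll refine the positions next.

```bash
cat > m2.py <<'E'
from h import *
S={n:dict(np.load(f'/tmp/{n}.npz')) for n in('scene','side')}
def fit(q):
    r=cv2.minAreaRect(q[:,:2].astype(np.float32)); return np.round(r[0],1),np.round(r[1],1),round(r[2],1)
for n,c in S.items():
    P=cloud(c); im=c['img'].astype(int); x,y,z=[P[...,i] for i in range(3)]; ok=c['depth']>0
    h=cv2.cvtColor(c['img'],cv2.COLOR_RGB2HSV); H,s,V=[h[...,i].astype(int) for i in range(3)]
    print('==',n)
    m=ok&(V<70)&(x>500)&(x<580)&(y>20)&(y<90)&(z>140)&(z<185)
    uv=np.argwhere(m)[:,::-1]; q=P[m]; t=q[:,2]>171
    print('cap top',t.sum(),fit(plane(c,uv[t],175)),'ext',np.percentile(q,[1,99],axis=0).round(1).tolist())
    m=ok&(H>100)&(H<125)&(s>130)&(x>470)&(x<600)&(y>-40)&(y<150)
    q=P[m]; mm=(q[:,2]>110)&(q[:,2]<141); print('jug upper pts',fit(q[mm])); mm=(q[:,2]>20)&(q[:,2]<120)
    print('jug body',fit(q[mm]))
    for nm,a,b in(('L',-45,40),('S',60,135)):
        m=ok&(x>600)&(x<790)&(y>a)&(y<b)&(z>22)&(z<38)&((s<70)&(V>140)|(H<18)&(s>190)&(V>130))
        q=P[m]; print(nm,len(q)); 
        if len(q)>8:
            print('  pts',fit(q),q[:,2].mean().round(1)); m2=(s<70)&m; 
            if m2.sum()>8:
                w=P[m2]; d=np.polyfit(w[:,0],w[:,1],1); print('  silver',fit(w),'yaw deg',np.degrees(np.arctan(d[0])).round(1), 'y@650,690', np.polyval(d,[650,690]).round(1))
        o=m&(s>190)
        if o.sum(): print('  orange x',np.sort(P[o][:,0]).round()[[0,-1]])
    m=ok&(V<110)&(s<120)&(z>188)&(z<206)&(x>590)&(x<800)&(y>-130)&(y<210); print('riser',fit(P[m]))
    m=ok&(V>150)&(s<60)&(x>550)&(x<850)&(y>200)&(y<420)&(z>20); q=P[m]; print('spray',np.percentile(q,[2,50,98],axis=0).round().tolist() if m.sum() else 0)
    m=ok&(V<60)&(z>-8)&(z<12)&(x>340)&(x<620)&(y<-200)&(y>-460); k,l,st,_=cv2.connectedComponentsWithStats(m.astype(np.uint8)); i=1+np.argmax(st[1:,4]); print('mat',fit(P[l==i]))
E
python3 m2.py
```

```text
== scene
cap top 42 (array([546.3,  53.5]), array([28.9, 27.7]), 16.3) ext [[531.1, 40.4, 160.5], [561.7, 67.4, 178.9]]
jug upper pts (array([546.2,  51.4]), array([ 70.4, 122.5]), 15.8)
jug body (array([575.1,  59.7]), array([ 12.8, 122.1]), 14.1)
L 205
  pts (array([699.6,  -8.5]), array([143.3,  27.3]), 0.7) 31.4
  silver (array([699.4,  -8. ]), array([112.4,  26.9]), 1.5) yaw deg 0.8 y@650,690 [-7.6 -7. ]
  orange x [628. 771.]
S 161
  pts (array([694.6,  91.7]), array([107.2,  26.5]), 2.1) 32.0
  silver (array([696.2,  91.8]), array([76.9, 26.1]), 2.6) yaw deg 3.5 y@650,690 [89.9 92.4]
  orange x [641. 748.]
riser (array([693.5,  41.6]), array([186.6, 299. ]), 3.3)
spray [[711.0, 309.0, 25.0], [750.0, 334.0, 122.0], [758.0, 358.0, 173.0]]
mat (array([ 478.9, -336.8]), array([194.6, 196.8]), 85.4)
== side
cap top 49 (array([537. ,  53.3]), array([33. , 34.1]), 43.1) ext [[519.3, 36.4, 143.9], [556.3, 72.2, 175.9]]
jug upper pts (array([536.8,  54.2]), array([ 68.1, 132.6]), 15.5)
jug body (array([536.3,  57.8]), array([ 69.1, 129.8]), 17.0)
L 56
  pts (array([718.1,  -3. ]), array([90.5, 31.4]), 3.0) 29.4
  silver (array([714.3,  -3.2]), array([82.8, 31.4]), 3.0) yaw deg 1.2 y@650,690 [-7.5 -6.6]
  orange x [759. 763.]
S 33
  pts (array([670.9,  93.3]), array([54. , 26.7]), 3.5) 29.2
  silver (array([678. ,  92.4]), array([39.6, 23.8]), 4.6) yaw deg -10.0 y@650,690 [95.4 88.3]
  orange x [644. 652.]
riser (array([690.6,  41.6]), array([182.9, 310.9]), 2.3)
spray [[697.0, 315.0, 27.0], [707.0, 344.0, 117.0], [744.0, 362.0, 170.0]]
mat (array([ 475.7, -335.2]), array([198.9, 193. ]), 86.1)
```

jog_arm(motion=[{"turn": [0, 0, 0.117], "dp": [0, 0, 0], "claw": 1}, {"turn": [0, 0, 0.117], "dp": [0, 0, 0], "claw": 1}, {"turn": [0, 0, 0.117], "dp": [0, 0, 0], "claw": 1}, {"turn": [0, 0, 0.117], "dp": [0, 0, 0], "claw": 1}, {"turn": [0, 0, 0], "dp": [0.017, -0.037, 0], "claw": 1}, {"turn": [0, 0, 0], "dp": [0.017, -0.037, 0], "claw": 1}, {"turn": [0, 0, 0], "dp": [0.017, -0.037, 0], "claw": 1}, {"turn": [0, 0, 0], "dp": [0.017, -0.037, 0], "claw": 1}])

```text
time: 0.95
position: [339.2, -385.7, 218.2]
eef_rot: [-3.141, -0.0, 0.0]
force: [0.1, -0.0, 0.4]
opening: 1.002
grip_force: 0.0
```

jog_arm(motion=[{"turn": [0, 0, 0], "dp": [0.017, -0.037, 0], "claw": 1}, {"turn": [0, 0, 0], "dp": [0.017, -0.037, 0], "claw": 1}, {"turn": [0, 0, 0], "dp": [0.017, -0.037, 0], "claw": 1}, {"turn": [0, 0, 0], "dp": [0.017, -0.037, 0], "claw": 1}, {"turn": [0, 0, 0], "dp": [0.017, -0.037, 0], "claw": 1}, {"turn": [0, 0, 0], "dp": [0.017, -0.037, 0], "claw": 1}, {"turn": [0, 0, 0], "dp": [0.017, -0.037, 0], "claw": 1}, {"turn": [0, 0, 0], "dp": [0.017, -0.037, 0], "claw": 1}])

```text
time: 1.75
position: [475.0, -89.4, 218.5]
eef_rot: [3.142, 0.001, -0.0]
force: [0.7, -0.2, 0.4]
opening: 1.0
grip_force: 0.0
```

jog_arm(motion=[{"turn": [0, 0, 0], "dp": [0.0165, -0.036, 0], "claw": 1}, {"turn": [0, 0, 0], "dp": [0.0165, -0.036, 0], "claw": 1}, {"turn": [0, 0, 0], "dp": [0.0165, -0.036, 0], "claw": 1}, {"turn": [0, 0, 0], "dp": [0.0165, -0.036, 0], "claw": 1}, {"turn": [0, 0, 0], "dp": [0, 0, 0.018], "claw": 1}, {"turn": [0, 0, 0], "dp": [0, 0, 0.018], "claw": 1}, {"turn": [0, 0, 0], "dp": [0, 0, 0.018], "claw": 1}, {"turn": [0, 0, 0], "dp": [0, 0, 0.018], "claw": 1}])

```text
time: 2.55
position: [540.4, 53.2, 145.6]
eef_rot: [3.142, 0.002, -0.001]
force: [0.0, -0.9, -0.1]
opening: 0.998
grip_force: 0.0
```

jog_arm(motion=[{"turn": [0, 0, 0], "dp": [0, 0, 0], "claw": -1}, {"turn": [0, 0, 0], "dp": [0, 0, 0], "claw": -1}, {"turn": [0, 0, 0], "dp": [0, 0, 0], "claw": -1}, {"turn": [0, 0, 0], "dp": [0, 0, 0], "claw": -1}, {"turn": [0, 0, 0], "dp": [0, 0, 0], "claw": -1}, {"turn": [0, 0, 0], "dp": [0, 0, 0], "claw": -1}, {"turn": [0, 0, 0], "dp": [0, 0, 0], "claw": -1}, {"turn": [0, 0, 0], "dp": [0, 0, 0], "claw": -1}])

```text
time: 3.35
position: [540.8, 52.6, 146.8]
eef_rot: [3.141, 0.001, 0.001]
force: [-0.8, -3.6, 4.9]
opening: 0.406
grip_force: 29.9
```

jog_arm(motion=[{"turn": [0, 0, 0], "dp": [0, 0, -0.004], "claw": -1}, {"turn": [0, 0, 0], "dp": [0, 0, -0.008], "claw": -1}, {"turn": [0, 0, 0], "dp": [0, 0, -0.01], "claw": -1}, {"turn": [0, 0, 0], "dp": [0, 0, -0.01], "claw": -1}, {"turn": [0, 0, 0], "dp": [0, 0, -0.01], "claw": -1}, {"turn": [0, 0, 0], "dp": [-0.005, 0, -0.008], "claw": -1}, {"turn": [0, 0, 0], "dp": [-0.01, 0.005, 0], "claw": -1}, {"turn": [0, 0, 0], "dp": [-0.01, 0.01, 0], "claw": -1}])

```text
time: 4.15
position: [514.7, 37.9, 196.6]
eef_rot: [-3.142, -0.003, 0.0]
force: [0.2, -0.3, -4.5]
opening: 0.401
grip_force: 29.9
```

jog_arm(motion=[{"turn": [0, 0, 0], "dp": [-0.005, 0.015, 0], "claw": -1}, {"turn": [0, 0, 0], "dp": [-0.004, 0.02, 0], "claw": -1}, {"turn": [0, 0, 0], "dp": [-0.003, 0.025, 0], "claw": -1}, {"turn": [0, 0, 0], "dp": [-0.003, 0.025, 0], "claw": -1}, {"turn": [0, 0, 0], "dp": [-0.003, 0.025, 0], "claw": -1}, {"turn": [0, 0, 0], "dp": [-0.003, 0.025, 0], "claw": -1}, {"turn": [0, 0, 0], "dp": [-0.003, 0.025, 0], "claw": -1}, {"turn": [0, 0, 0], "dp": [-0.003, 0.025, 0], "claw": -1}])

```text
time: 4.95
position: [487.4, -149.1, 196.0]
eef_rot: [-3.142, 0.0, 0.001]
force: [0.8, -0.0, -4.0]
opening: 0.407
grip_force: 29.9
```

jog_arm(motion=[{"turn": [0, 0, 0], "dp": [-0.003, 0.025, 0], "claw": -1}, {"turn": [0, 0, 0], "dp": [-0.003, 0.025, 0], "claw": -1}, {"turn": [0, 0, 0], "dp": [-0.003, 0.025, 0], "claw": -1}, {"turn": [0, 0, 0], "dp": [-0.003, 0.025, 0], "claw": -1}, {"turn": [0, 0, 0], "dp": [0, 0.025, 0], "claw": -1}, {"turn": [0, 0, 0], "dp": [0, 0.022, 0], "claw": -1}, {"turn": [0, 0, 0], "dp": [0, 0.018, 0], "claw": -1}, {"turn": [0, 0, 0], "dp": [0, 0.01, 0], "claw": -1}])

```text
time: 5.75
position: [475.8, -323.9, 196.2]
eef_rot: [-3.141, 0.001, 0.001]
force: [0.2, 0.3, -4.9]
opening: 0.402
grip_force: 29.9
```

jog_arm(motion=[{"turn": [0, 0, 0], "dp": [0, 0.008, 0.008], "claw": -1}, {"turn": [0, 0, 0], "dp": [0, 0.004, 0.01], "claw": -1}, {"turn": [0, 0, 0], "dp": [0, 0, 0.01], "claw": -1}, {"turn": [0, 0, 0], "dp": [0, 0, 0.007], "claw": -1}, {"turn": [0, 0, 0], "dp": [0, 0, 0.005], "claw": -1}, {"turn": [0, 0, 0], "dp": [0, 0, 0.003], "claw": -1}, {"turn": [0, 0, 0], "dp": [0, 0, 0.002], "claw": -1}, {"turn": [0, 0, 0], "dp": [0, 0, 0.001], "claw": -1}])

```text
time: 6.55
position: [477.1, -334.0, 150.8]
eef_rot: [3.141, 0.002, 0.0]
force: [-0.4, -0.9, -4.4]
opening: 0.405
grip_force: 29.9
```

jog_arm(motion=[{"turn": [0, 0, 0], "dp": [0, 0, 0.0005], "claw": -1}, {"turn": [0, 0, 0], "dp": [0, 0, 0.0005], "claw": -1}, {"turn": [0, 0, 0], "dp": [0, 0, 0.0005], "claw": -1}, {"turn": [0, 0, 0], "dp": [0, 0, 0.0005], "claw": -1}, {"turn": [0, 0, 0], "dp": [0, 0, 0], "claw": -1}, {"turn": [0, 0, 0], "dp": [0, 0, 0], "claw": -1}, {"turn": [0, 0, 0], "dp": [0, 0, 0], "claw": -1}, {"turn": [0, 0, 0], "dp": [0, 0, 0], "claw": -1}])

```text
time: 7.35
position: [477.4, -334.8, 149.6]
eef_rot: [3.14, 0.001, 0.002]
force: [0.2, -2.8, 6.1]
opening: 0.406
grip_force: 29.9
```

jog_arm(motion=[{"turn": [0, 0, 0], "dp": [0, 0, 0], "claw": 0.2}, {"turn": [0, 0, 0], "dp": [0, 0, 0], "claw": 0.6}, {"turn": [0, 0, 0], "dp": [0, 0, 0], "claw": 1}, {"turn": [0, 0, 0], "dp": [0, 0, 0], "claw": 1}, {"turn": [0, 0, 0], "dp": [0, 0, -0.01], "claw": 1}, {"turn": [0, 0, 0], "dp": [0, 0, -0.02], "claw": 1}, {"turn": [0, 0, 0], "dp": [0, 0, -0.02], "claw": 1}, {"turn": [0, 0, 0], "dp": [0, 0, -0.02], "claw": 1}])

```text
time: 8.15
position: [477.0, -334.0, 220.1]
eef_rot: [3.141, 0.001, 0.0]
force: [-0.2, -0.9, -0.5]
opening: 0.989
grip_force: 0.0
```

jog_arm(motion=[{"turn": [0, 0, 0], "dp": [0.003, -0.03, -0.01], "claw": 1}, {"turn": [0, 0, 0], "dp": [0.003, -0.044, 0], "claw": 1}, {"turn": [0, 0, 0], "dp": [0.003, -0.044, 0], "claw": 1}, {"turn": [0, 0, 0], "dp": [0.003, -0.044, 0], "claw": 1}, {"turn": [0, 0, 0], "dp": [0.003, -0.044, 0], "claw": 1}, {"turn": [0, 0, 0], "dp": [0.003, -0.044, 0], "claw": 1}, {"turn": [0, 0, 0], "dp": [0.003, -0.044, 0], "claw": 1}, {"turn": [0, 0, 0], "dp": [0.003, -0.044, 0], "claw": 1}])

```text
time: 8.95
position: [500.7, 5.7, 229.7]
eef_rot: [3.142, 0.001, 0.002]
force: [0.9, -0.8, -0.3]
opening: 0.997
grip_force: 0.0
```

jog_arm(motion=[{"turn": [0, 0.1455, 0], "dp": [0, 0, 0], "claw": 0.6}, {"turn": [0, 0.1455, 0], "dp": [0, 0, 0], "claw": 0.6}, {"turn": [0, 0.1455, 0], "dp": [0, 0, 0], "claw": 0.6}, {"turn": [0, 0.1455, 0], "dp": [0, 0, 0], "claw": 0.6}, {"turn": [0, 0.1455, 0], "dp": [0, 0, 0], "claw": 0.6}, {"turn": [0, 0.1455, 0], "dp": [0, 0, 0], "claw": 0.6}, {"turn": [0, 0, 0], "dp": [0, 0, 0], "claw": 0.6}, {"turn": [0, 0, 0], "dp": [0, 0, 0], "claw": 0.6}])

```text
time: 9.75
position: [547.8, 5.0, 223.4]
eef_rot: [-2.876, -0.001, -1.264]
force: [-0.3, -1.0, 1.8]
opening: 0.798
grip_force: 0.0
```

```bash
cat > go.py <<'E'
from h import *
def to(*targets):
    s=ctrl.read_state(); p=s['position']; Rm=R.from_rotvec(s['eef_rot']).as_matrix()
    print('q',s['qpos'].round(2),'p',p.round(1),'f',s['force'].round(1)); print('toolz',Rm[:,2].round(3),'tooly',Rm[:,1].round(3))
    for t in targets: t=np.array(t,float); print(t,'tool dp m',(Rm.T@(t-p)/1000).round(4)); p=t
E
python3 - <<'E'
from h import *; from go import to
for n in('scene','side','wrist'):
    c=cap(n); np.savez('/tmp/'+n,**c); save(c,n+'1.png')
ims=[cv2.imread(f'pics/{n}1.png') for n in('scene','wrist')]; cv2.imwrite('pics/both1.png',cv2.resize(np.hstack(ims),(800,300)))
to((545,4,108),(660,4,11.5))
E
python3 m2.py | grep -A20 side
```

```text
q [-0.17 -0.89  2.48  0.19  0.74  1.31] p [549.3   4.8 226.7] f [1.1 0.2 0.6]
toolz [ 0.74   0.    -0.672] tooly [ 0.001 -1.     0.001]
[545.   4. 108.] tool dp m [-0.0908  0.0007  0.0766]
[660.    4.   11.5] tool dp m [0.0058 0.     0.15  ]Traceback (most recent call last):
  File "m2.py", line 11, in <module>
    print('cap top',t.sum(),fit(plane(c,uv[t],175)),'ext',np.percentile(q,[1,99],axis=0).round(1).tolist())
                                                          ~~~~~~~~~~~~~^^^^^^^^^^^^^^^^^
    return _quantile_unchecked(
        a, q, axis, out, overwrite_input, method, keepdims, weights)
    return _ureduce(a,
                    func=_quantile_ureduce_func,
    ...<5 lines>...
                    overwrite_input=overwrite_input,
                    method=method)
    r = func(a, **kwargs)
    result = _quantile(arr,
                       quantiles=q,
    ...<2 lines>...
                       out=out,
                       weights=wgt)
    slices_having_nans = np.isnan(arr[-1, ...])
                                  ~~~^^^^^^^^^
IndexError: index -1 is out of bounds for axis 0 with size 0
```

View pics/both1.png

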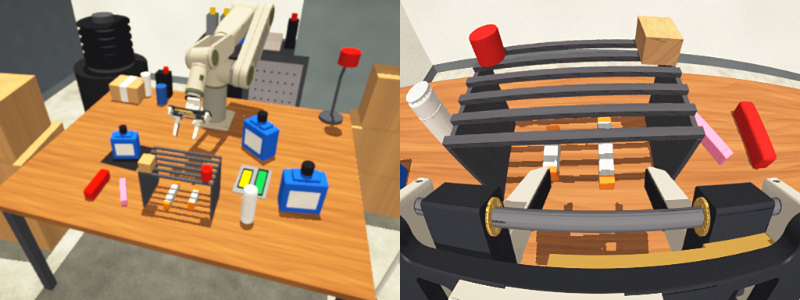

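jog_arm(motion=[{"turn": [0, 0, 0], "dp": [-0.022, 0, 0.034], "claw": 0.6}, {"turn": [0, 0, 0], "dp": [-0.022, 0, 0.034], "claw": 0.6}, {"turn": [0, 0, 0], "dp": [-0.022, 0, 0.034], "claw": 0.6}, {"turn": [0, 0, 0], "dp": [-0.022, 0, 0.034], "claw": 0.6}, {"turn": [0, 0, 0], "dp": [0, 0, 0], "claw": 0.6}, {"turn": [0, 0, 0], "dp": [0, 0, 0], "claw": 0.6}, {"turn": [0, 0, 0], "dp": [0, 0, 0], "claw": 0.6}, {"turn": [0, 0, 0], "dp": [0, 0, 0], "claw": 0.6}])

```text
time: 10.7
position: [597.8, 4.5, 74.4]
eef_rot: [2.87, 0.002, 1.275]
force: [0.2, -0.1, 0.6]
opening: 0.802
grip_force: 0.0
```

```bash
python3 - <<'E'
from go import to
to((660,4,11.5))
E
```

```text
q [-0.15 -0.36  2.47  0.49  0.23  0.99] p [597.8   4.5  74.4] f [ 0.2 -0.1  0.6]
toolz [ 0.742 -0.001 -0.67 ] tooly [ 0.001 -1.     0.002]
[660.    4.   11.5] tool dp m [-0.005   0.0004  0.0884]
```

jog_arm(motion=[{"turn": [0, 0, 0], "dp": [-0.001, 0, 0.011], "claw": 0.6}, {"turn": [0, 0, 0], "dp": [-0.001, 0, 0.011], "claw": 0.6}, {"turn": [0, 0, 0], "dp": [-0.001, 0, 0.011], "claw": 0.6}, {"turn": [0, 0, 0], "dp": [-0.001, 0, 0.011], "claw": 0.6}, {"turn": [0, 0, 0], "dp": [-0.001, 0, 0.011], "claw": 0.6}, {"turn": [0, 0, 0], "dp": [0, 0, 0.011], "claw": 0.6}, {"turn": [0, 0, 0], "dp": [0, 0, 0.011], "claw": 0.6}, {"turn": [0, 0, 0], "dp": [0, 0, 0.011], "claw": 0.6}])

```text
time: 11.5
position: [659.5, 4.8, 10.3]
eef_rot: [2.871, 0.002, 1.275]
force: [0.4, 0.0, 0.5]
opening: 0.801
grip_force: 0.0
```

```bash
python3 - <<'E'
from go import to
from h import *
to((662,4,11.5))
c=cap('wrist'); save(c,'w2.png'); s=cap('side'); save(s,'s2.png')
cv2.imwrite('pics/b2.png',cv2.resize(np.hstack([c['img'],s['img']])[:,:,::-1],(800,300)))
E
```

```text
q [-0.12  0.04  2.28  1.73  0.09 -0.24] p [659.5   4.8  10.3] f [0.4 0.  0.5]
toolz [ 0.742  0.    -0.671] tooly [ 0.001 -1.     0.001]
[662.    4.   11.5] tool dp m [0.0026 0.0008 0.0011]
```

View pics/b2.png

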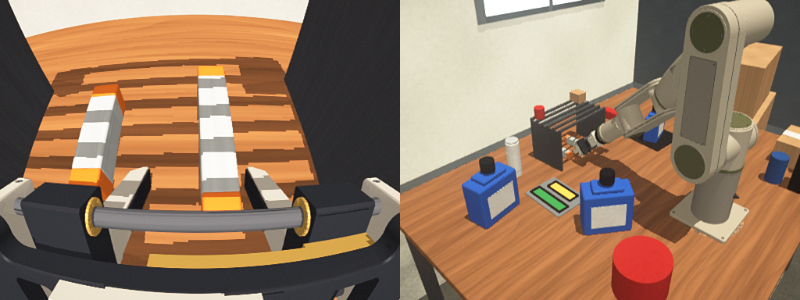

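jog_arm(motion=[{"turn": [0, 0, 0], "dp": [0, 0, 0], "claw": 0}, {"turn": [0, 0, 0], "dp": [0, 0, 0], "claw": -0.4}, {"turn": [0, 0, 0], "dp": [0, 0, 0], "claw": -1}, {"turn": [0, 0, 0], "dp": [0, 0, 0], "claw": -1}, {"turn": [0, 0, 0], "dp": [0, 0, 0], "claw": -1}, {"turn": [0, 0, 0], "dp": [0, 0, 0], "claw": -1}, {"turn": [0, 0, 0], "dp": [0, 0, 0], "claw": -1}, {"turn": [0, 0, 0], "dp": [0, 0, 0], "claw": -1}])

```text
time: 12.4
position: [657.2, 4.4, 6.4]
eef_rot: [2.875, 0.001, 1.266]
force: [-0.2, -2.2, 6.1]
opening: 0.278
grip_force: 31.3
```

jog_arm(motion=[{"turn": [0, 0, 0], "dp": [-0.0027, 0, -0.003], "claw": -1}, {"turn": [0, 0, 0], "dp": [-0.0054, 0, -0.0059], "claw": -1}, {"turn": [0, 0, 0], "dp": [-0.0054, 0, -0.0059], "claw": -1}, {"turn": [0, 0, 0], "dp": [-0.0054, 0, -0.0059], "claw": -1}, {"turn": [0, 0, 0], "dp": [-0.0054, 0, -0.0059], "claw": -1}, {"turn": [0, 0, 0], "dp": [-0.0054, 0, -0.0059], "claw": -1}, {"turn": [0, 0, 0], "dp": [-0.0054, 0, -0.0059], "claw": -1}, {"turn": [0, 0, 0], "dp": [-0.0054, 0, -0.0059], "claw": -1}])

```text
time: 13.2
position: [596.5, 5.0, 6.4]
eef_rot: [-2.875, -0.001, -1.266]
force: [5.8, 0.5, 3.9]
opening: 0.275
grip_force: 31.6
```

```bash
python3 - <<'E'
from go import to
to((580,4,11.5))
E
```

```text
q [-0.15 -0.13  2.45  1.61  0.11 -0.14] p [596.5   5.    6.4] f [5.8 0.5 3.9]
toolz [ 0.738  0.    -0.675] tooly [ 0.001 -1.     0.   ]
[580.    4.   11.5] tool dp m [-0.0074  0.001  -0.0156]
```

jog_arm(motion=[{"turn": [0, 0, 0], "dp": [-0.0027, 0, -0.003], "claw": -1}, {"turn": [0, 0, 0], "dp": [-0.0027, 0, -0.003], "claw": -1}, {"turn": [0, 0, 0], "dp": [-0.001, 0, -0.001], "claw": -1}, {"turn": [0, 0, 0], "dp": [0, 0, 0], "claw": -0.2}, {"turn": [0, 0, 0], "dp": [0, 0, 0], "claw": 0.2}, {"turn": [0, 0, 0], "dp": [0, 0, 0], "claw": 0.4}, {"turn": [0, 0, 0], "dp": [0.004, 0, -0.0035], "claw": 0.4}, {"turn": [0, 0, 0], "dp": [0.0075, 0, -0.007], "claw": 0.4}])

```text
time: 14.0
position: [584.5, 5.5, 16.4]
eef_rot: [-2.878, -0.001, -1.257]
force: [0.4, -0.3, -0.1]
opening: 0.655
grip_force: 0.0
```

jog_arm(motion=[{"turn": [0, 0, 0], "dp": [0.014, 0, -0.013], "claw": 0.4}, {"turn": [0, 0, 0], "dp": [0.014, 0, -0.013], "claw": 0.4}, {"turn": [0, -0.1, 0], "dp": [-0.004, 0, -0.008], "claw": 0.4}, {"turn": [0, -0.1, 0], "dp": [-0.004, 0, -0.008], "claw": 0.4}, {"turn": [0, -0.1, 0], "dp": [-0.004, 0, -0.008], "claw": 0.4}, {"turn": [0, -0.1, 0], "dp": [-0.004, 0, -0.006], "claw": 0.4}, {"turn": [0, -0.1, 0], "dp": [-0.004, 0, 0], "claw": 0.4}, {"turn": [0, 0, 0], "dp": [0, 0, 0], "claw": 0.4}])

```text
time: 14.8
position: [560.3, 13.7, 54.1]
eef_rot: [-3.062, -0.028, -0.611]
force: [0.9, 0.2, -0.4]
opening: 0.703
grip_force: 0.0
```

```bash
cat > bars.py <<'E'
from h import *
def fit(q):
    r=cv2.minAreaRect(q[:,:2].astype(np.float32)); return np.round(r[0],1),np.round(r[1],1),round(r[2],1)
def bars(cams=('scene','side'),lanes=(('L',-45,40),('S',55,135)),x0=420,x1=790,z0=22,z1=40):
    for n in cams:
        c=cap(n); P=cloud(c); x,y,z=[P[...,i] for i in range(3)]; h=cv2.cvtColor(c['img'],cv2.COLOR_RGB2HSV); H,s,V=[h[...,i].astype(int) for i in range(3)]
        for nm,a,b in lanes:
            b0=(c['depth']>0)&(x>x0)&(x<x1)&(y>a)&(y<b)&(z>z0)&(z<z1); o=b0&(H<18)&(s>190)&(V>130); m=b0&(s<70)&(V>140)|o; q=P[m]
            if len(q)<8: print(n,nm,len(q)); continue
            d=np.polyfit(q[:,0],q[:,1],1); ox=P[o][:,0]
            print(n,nm,len(q),fit(q),'z',q[:,2].mean().round(1),'yaw',np.degrees(np.arctan(d[0])).round(1),'orange x',np.percentile(ox,[3,97]).round() if len(ox) else '')
E
python3 - <<'E'
from go import to; from bars import bars
to((577,5,40),(577,5,10)); bars()
E
```

```text
q [-0.11 -0.19  2.17  0.09  0.77  1.39] p [560.3  13.7  54.1] f [ 0.9  0.2 -0.4]
toolz [ 0.384  0.022 -0.923] tooly [ 0.021 -1.    -0.015]
[577.   5.  40.] tool dp m [0.0098 0.0092 0.0192]
[577.   5.  10.] tool dp m [-0.0115  0.0005  0.0277]
scene L 136 (array([637.9,   4.8]), array([131.9,  26.5]), 0.6) z 31.0 yaw 0.1 orange x [688. 704.]
scene S 168 (array([693.8,  91.1]), array([106.8,  26.9]), 2.7) z 31.4 yaw 2.3 orange x [643. 747.]
side L 81 (array([621.5,   8.8]), array([142.3,  27.9]), 0.9) z 29.4 yaw 0.4 orange x [551. 691.]
side S 38 (array([669.3,  89.9]), array([28.8, 60.8]), 83.6) z 29.1 yaw -9.4 orange x [639. 648.]
```

jog_arm(motion=[{"turn": [0, 0, 0], "dp": [0.005, 0.0047, 0.009], "claw": 0.4}, {"turn": [0, 0, 0], "dp": [0.005, 0.0047, 0.01], "claw": 0.4}, {"turn": [0, 0, 0], "dp": [-0.004, 0, 0.009], "claw": 0.4}, {"turn": [0, 0, 0], "dp": [-0.004, 0, 0.009], "claw": 0.4}, {"turn": [0, 0, 0], "dp": [-0.004, 0, 0.009], "claw": 0.4}, {"turn": [0, 0, 0], "dp": [0, 0, 0], "claw": -0.2}, {"turn": [0, 0, 0], "dp": [0, 0, 0], "claw": -1}, {"turn": [0, 0, 0], "dp": [0, 0, 0], "claw": -1}])

```text
time: 15.7
position: [575.6, 5.5, 10.4]
eef_rot: [-3.061, -0.027, -0.614]
force: [-0.3, -1.2, 0.6]
opening: 0.488
grip_force: 0.0
```

jog_arm(motion=[{"turn": [0, 0, 0], "dp": [0, 0, 0], "claw": -1}, {"turn": [0, 0, 0], "dp": [0, 0, 0], "claw": -1}, {"turn": [0, 0, 0], "dp": [-0.0046, 0, -0.0019], "claw": -1}, {"turn": [0, 0, 0], "dp": [-0.0092, 0, -0.0038], "claw": -1}, {"turn": [0, 0, 0], "dp": [-0.0092, 0, -0.0038], "claw": -1}, {"turn": [0, 0, 0], "dp": [-0.0092, 0, -0.0038], "claw": -1}, {"turn": [0, 0, 0], "dp": [-0.0092, 0, -0.0038], "claw": -1}, {"turn": [0, 0, 0], "dp": [-0.0092, 0, -0.0038], "claw": -1}])

```text
time: 16.5
position: [520.7, 4.2, 10.8]
eef_rot: [-3.061, -0.027, -0.616]
force: [2.8, -0.6, 2.8]
opening: 0.278
grip_force: 29.7
```

```bash
python3 - <<'E'
from go import to
to((480,5,11))
E
```

```text
q [-0.15 -0.23  2.3   0.13  0.69  1.32] p [520.7   4.2  10.8] f [ 2.8 -0.6  2.8]
toolz [ 0.387  0.023 -0.922] tooly [ 0.021 -1.    -0.016]
[480.   5.  11.] tool dp m [-0.0375 -0.0017 -0.0159]
```

jog_arm(motion=[{"turn": [0, 0, 0], "dp": [-0.0092, 0, -0.0039], "claw": -1}, {"turn": [0, 0, 0], "dp": [-0.0092, 0, -0.0039], "claw": -1}, {"turn": [0, 0, 0], "dp": [-0.0092, 0, -0.0039], "claw": -1}, {"turn": [0, 0, 0], "dp": [-0.0092, 0, -0.0039], "claw": -1}, {"turn": [0, 0, 0], "dp": [0, 0, 0], "claw": -0.2}, {"turn": [0, 0, 0], "dp": [0, 0, 0], "claw": 0.2}, {"turn": [0, 0, 0], "dp": [0, 0, 0], "claw": 0.4}, {"turn": [0, 0, 0], "dp": [0.002, 0, -0.006], "claw": 0.4}])

```text
time: 17.3
position: [479.0, 3.6, 15.1]
eef_rot: [-3.061, -0.027, -0.608]
force: [0.6, 0.6, 0.3]
opening: 0.575
grip_force: 0.0
```

jog_arm(motion=[{"turn": [0, 0, 0], "dp": [0.006, 0, -0.014], "claw": 0.4}, {"turn": [0, 0, 0], "dp": [0.012, 0, -0.028], "claw": 0.4}, {"turn": [0, -0.1, 0], "dp": [0.008, 0, -0.02], "claw": 0.4}, {"turn": [0, -0.1, 0], "dp": [0, 0, 0], "claw": 0.4}, {"turn": [0, -0.1, 0], "dp": [0, 0, 0], "claw": 0.4}, {"turn": [0, -0.1, 0], "dp": [0, 0, 0], "claw": 0.4}, {"turn": [0.02, 0, 0], "dp": [0, 0, 0], "claw": 0.4}, {"turn": [0, 0, 0], "dp": [0, 0, 0], "claw": 0.4}])

```text
time: 18.1
position: [480.3, 2.3, 82.8]
eef_rot: [-3.104, -0.033, 0.008]
force: [-0.5, -0.4, -0.3]
opening: 0.698
grip_force: 0.0
```

```bash
python3 - <<'E'
from go import to; from bars import bars
to((534,5,40),(534,5,11)); bars()
E
```

```text
q [-0.13 -0.08  1.96  0.04  1.27  1.41] p [480.3   2.3  82.8] f [-0.5 -0.4 -0.3]
toolz [-0.006  0.037 -0.999] tooly [ 0.021 -0.999 -0.037]
[534.   5.  40.] tool dp m [ 0.054  -0.      0.0425]
[534.   5.  11.] tool dp m [0.0001 0.0011 0.029 ]
scene L 39 (array([527.1,   5.3]), array([129.8,  21.7]), 1.7) z 31.7 yaw 3.3 orange x [462. 467.]
scene S 166 (array([695.3,  91.8]), array([108.8,  26.5]), 2.4) z 31.7 yaw 2.2 orange x [646. 749.]
side L 19 (array([529.1,   6.4]), array([144.3,  27.8]), 0.2) z 28.0 yaw 0.5 orange x [457. 601.]
side S 44 (array([666.9,  93.2]), array([26.9, 62.3]), 88.6) z 28.8 yaw -7.5 orange x [637. 648.]
```

jog_arm(motion=[{"turn": [-0.037, 0, 0.021], "dp": [0, 0, 0], "claw": 0.4}, {"turn": [0, 0, 0], "dp": [0.025, -0.001, 0], "claw": 0.4}, {"turn": [0, 0, 0], "dp": [0.025, -0.002, 0.012], "claw": 0.4}, {"turn": [0, 0, 0], "dp": [0, 0, 0.02], "claw": 0.4}, {"turn": [0, 0, 0], "dp": [0, 0, 0.02], "claw": 0.4}, {"turn": [0, 0, 0], "dp": [0, 0, 0.012], "claw": 0.4}, {"turn": [0, 0, 0], "dp": [0, 0, 0.007], "claw": 0.4}, {"turn": [0, 0, 0], "dp": [0, 0, 0], "claw": 0}])

```text
time: 19.0
position: [529.1, 5.2, 11.9]
eef_rot: [3.141, -0.0, -0.009]
force: [-0.3, -0.2, 0.0]
opening: 0.656
grip_force: 0.0
```

jog_arm(motion=[{"turn": [0, 0, 0], "dp": [0, 0, 0], "claw": -0.6}, {"turn": [0, 0, 0], "dp": [0, 0, 0], "claw": -1}, {"turn": [0, 0, 0], "dp": [0, 0, 0], "claw": -1}, {"turn": [0, 0, 0], "dp": [0, 0, 0], "claw": -1}, {"turn": [0, 0, 0], "dp": [0, 0, 0], "claw": -1}, {"turn": [0, 0, 0], "dp": [0, 0, -0.005], "claw": -1}, {"turn": [0, 0, 0], "dp": [0, 0, -0.01], "claw": -1}, {"turn": [0, 0, 0], "dp": [0, 0, -0.015], "claw": -1}])

```text
time: 19.8
position: [528.9, 5.4, 42.1]
eef_rot: [3.141, 0.0, -0.012]
force: [-1.6, 0.2, -2.9]
opening: 0.278
grip_force: 30.0
```

```bash
python3 - <<'E'
from go import to
to((493.5,352,60),(493.5,352,15))
E
```

```text
q [-0.09  0.11  1.85 -0.    1.19  1.49] p [528.9   5.4  42.1] f [-1.6  0.2 -2.9]
toolz [-0.008 -0.001 -1.   ] tooly [ 0.    -1.     0.001]
[493.5 352.   60. ] tool dp m [-0.0355 -0.3466 -0.0179]
[493.5 352.   15. ] tool dp m [ 0.0004 -0.      0.045 ]
```

jog_arm(motion=[{"turn": [0, 0, 0.04], "dp": [0, 0, -0.04], "claw": -1}, {"turn": [0, 0, 0], "dp": [-0.002, -0.015, 0], "claw": -1}, {"turn": [0, 0, 0], "dp": [-0.003, -0.03, 0], "claw": -1}, {"turn": [0, 0, 0], "dp": [-0.004, -0.035, 0], "claw": -1}, {"turn": [0, 0, 0], "dp": [-0.004, -0.035, 0], "claw": -1}, {"turn": [0, 0, 0], "dp": [-0.004, -0.035, 0], "claw": -1}, {"turn": [0, 0, 0], "dp": [-0.004, -0.03, 0], "claw": -1}, {"turn": [0, 0, 0], "dp": [-0.002, -0.02, 0], "claw": -1}])

```text
time: 20.6
position: [514.5, 208.6, 82.6]
eef_rot: [3.141, -0.06, -0.008]
force: [-0.7, 0.2, -2.3]
opening: 0.279
grip_force: 30.0
```

```bash
python3 - <<'E'
from go import to; from h import *
to((493.5,352,80),(493.5,352,16))
Q=[]
for n in('scene','side'):
    c=cap(n); P=cloud(c); h=cv2.cvtColor(c['img'],cv2.COLOR_RGB2HSV); x,y,z=[P[...,i] for i in range(3)]
    m=(h[...,0]>100)&(h[...,0]<125)&(h[...,1]>130)&(x>480)&(x<700)&(y>400)&(y<640)&(z>30)&(z<150); q=P[m]; Q.append(q); r=cv2.minAreaRect(q[:,:2].astype(np.float32)); print(n,r, cv2.boxPoints(r).round().tolist())
    for nm,a,b in(('green',45,80),('yellow',22,35)):
        m=((h[...,0]>a)&(h[...,0]<b)&(h[...,1]>120)&(h[...,2]>80)&(abs(z)<25)&(x>380)&(x<610)&(y>230)&(y<420)); r=cv2.minAreaRect(plane(c,np.argwhere(m)[:,::-1],4)[:,:2].astype(np.float32)); print(nm,m.sum(),np.round(r[0],1),np.round(r[1],1),r[2])
E
```

```text
q [0.29 0.12 1.75 0.   1.27 1.9 ] p [514.5 208.6  82.6] f [-0.7  0.2 -2.3]
toolz [-0.005 -0.    -1.   ] tooly [-0.038 -0.999  0.001]
[493.5 352.   80. ] tool dp m [-0.0265 -0.1425  0.0026]
[493.5 352.   16. ] tool dp m [ 0.0003 -0.      0.064 ]
scene ((632.6859130859375, 526.7023315429688), (177.6497039794922, 59.991214752197266), 81.22893524169922) [[589.0, 443.0], [649.0, 434.0], [676.0, 610.0], [617.0, 619.0]]
green 305 [490.1 353.4] [ 42.4 166.4] 87.82925415039062
yellow 214 [487.5 283.3] [ 39.3 118.3] 88.64491271972656
side ((549.7373657226562, 544.95703125), (185.2707977294922, 80.10269927978516), 72.567138671875) [[484.0, 469.0], [560.0, 445.0], [616.0, 621.0], [539.0, 645.0]]
green 380 [497.4 350.2] [ 34.5 159.5] 87.99044799804688
yellow 183 [492.9 281.1] [ 30.4 115.3] 88.09954833984375
```

```bash
python3 - <<'E'
from h import *
c=cap('side'); P=cloud(c); h=cv2.cvtColor(c['img'],cv2.COLOR_RGB2HSV); x,y,z=[P[...,i] for i in range(3)]
m=(h[...,0]>100)&(h[...,0]<125)&(h[...,1]>130)&(x>480)&(x<700)&(y>400)&(y<640)&(z>85)&(z<150)&(c['depth']>0)
v,u=np.nonzero(m)
print('cols',u.min(),u.max())
for k in range(u.max()-16,u.max()+1,2):
    q=P[v[u==k],k]; print(k,np.median(q,0).round())
for k in range(u.min(),u.max(),8): q=P[v[u==k],k]; print(k,np.median(q,0).round())
E
```

```text
cols 81 149
133 [548. 503. 140.]
135 [550. 495. 140.]
137 [553. 487. 137.]
139 [552. 480. 138.]
141 [553. 473. 139.]
143 [556. 463. 140.]
145 [556. 459. 126.]
147 [556. 452. 116.]
149 [556. 449.  96.]
81 [609. 622. 144.]
89 [585. 618. 119.]
97 [554. 613. 121.]
105 [532. 604. 119.]
113 [536. 575. 137.]
121 [541. 547. 137.]
129 [545. 518. 138.]
137 [553. 487. 137.]
145 [556. 459. 126.]
```

jog_arm(motion=[{"turn": [0, 0, 0], "dp": [-0.005, -0.025, 0], "claw": -1}, {"turn": [0, 0, 0], "dp": [-0.005, -0.028, 0], "claw": -1}, {"turn": [0, 0, 0], "dp": [-0.005, -0.028, 0], "claw": -1}, {"turn": [0, 0, 0], "dp": [-0.005, -0.025, 0], "claw": -1}, {"turn": [0, 0, 0], "dp": [-0.004, -0.016, 0.004], "claw": -1}, {"turn": [0, 0, 0], "dp": [-0.003, -0.01, 0.01], "claw": -1}, {"turn": [0, 0, 0], "dp": [0, -0.007, 0.01], "claw": -1}, {"turn": [0, 0, 0], "dp": [0, 0, 0.01], "claw": -1}])

```text
time: 21.55
position: [493.4, 345.7, 46.6]
eef_rot: [3.139, -0.062, -0.01]
force: [-0.5, -0.6, -2.6]
opening: 0.273
grip_force: 30.0
```

```bash
python3 - <<'E'
from go import to; from bars import bars
to((491.5,351.8,40),(491.5,351.8,16.5)); bars(lanes=(('Lheld',315,390),),x0=400,x1=590,z0=38,z1=85)
E
```

```text
q [0.53 0.29 1.64 0.   1.23 2.14] p [493.4 345.7  46.6] f [-0.5 -0.6 -2.6]
toolz [-0.006 -0.002 -1.   ] tooly [-0.04  -0.999  0.002]
[491.5 351.8  40. ] tool dp m [-0.0021 -0.006   0.0066]
[491.5 351.8  16.5] tool dp m [ 0.0001 -0.      0.0235]
scene Lheld 258 (array([502.2, 346.6]), array([ 52.2, 137.6]), 75.2) z 64.8 yaw -0.3 orange x [435. 571.]
side Lheld 156 (array([460.2, 357.7]), array([59.8, 73.5]), 72.4) z 64.9 yaw 8.5 orange x [420. 434.]
```

jog_arm(motion=[{"turn": [0, 0, 0], "dp": [-0.002, -0.006, 0.004], "claw": -1}, {"turn": [0, 0, 0], "dp": [0, 0, 0.008], "claw": -1}, {"turn": [0, 0, 0], "dp": [0, 0, 0.007], "claw": -1}, {"turn": [0, 0, 0], "dp": [0, 0, 0.005], "claw": -1}, {"turn": [0, 0, 0], "dp": [0, 0, 0.003], "claw": -1}, {"turn": [0, 0, 0], "dp": [0, 0, 0.0015], "claw": -1}, {"turn": [0, 0, 0], "dp": [0, 0, 0.001], "claw": -1}, {"turn": [0, 0, 0], "dp": [0, 0, 0], "claw": -1}])

```text
time: 22.45
position: [491.9, 352.1, 18.7]
eef_rot: [3.14, -0.063, -0.008]
force: [-0.2, -0.5, -3.5]
opening: 0.28
grip_force: 30.0
```

jog_arm(motion=[{"turn": [0, 0, 0], "dp": [0, 0, 0.001], "claw": -1}, {"turn": [0, 0, 0], "dp": [0, 0, 0.001], "claw": -1}, {"turn": [0, 0, 0], "dp": [0, 0, 0.0005], "claw": -1}, {"turn": [0, 0, 0], "dp": [0, 0, 0.0005], "claw": -1}, {"turn": [0, 0, 0], "dp": [0, 0, 0.0005], "claw": -1}, {"turn": [0, 0, 0], "dp": [0, 0, 0], "claw": -1}, {"turn": [0, 0, 0], "dp": [0, 0, 0], "claw": -1}, {"turn": [0, 0, 0], "dp": [0, 0, 0], "claw": -1}])

```text
time: 23.25
position: [492.1, 352.2, 16.8]
eef_rot: [3.14, -0.063, -0.008]
force: [-6.9, -4.4, 10.6]
opening: 0.276
grip_force: 30.0
```

jog_arm(motion=[{"turn": [0, 0, 0], "dp": [0, 0, 0], "claw": -0.35}, {"turn": [0, 0, 0], "dp": [0, 0, 0], "claw": -0.2}, {"turn": [0, 0, 0], "dp": [0, 0, 0], "claw": -0.1}, {"turn": [0, 0, 0], "dp": [0, 0, 0], "claw": 0}, {"turn": [0, 0, 0], "dp": [0, 0, -0.01], "claw": 0}, {"turn": [0, 0, 0], "dp": [0, 0, -0.03], "claw": 0.2}, {"turn": [0, 0, 0], "dp": [0, 0, -0.05], "claw": 0.4}, {"turn": [0, 0, 0], "dp": [0, 0, -0.05], "claw": 0.6}])

```text
time: 24.05
position: [491.7, 351.7, 156.3]
eef_rot: [3.139, -0.063, -0.011]
force: [1.0, 0.9, 0.2]
opening: 0.712
grip_force: 0.0
```

```bash
python3 - <<'E'
from go import to; from bars import bars; from h import *
to((560,78,150)); bars(lanes=(('Ltray',315,390),),x0=400,x1=600,z0=24,z1=45)
c=cap('wrist'); save(c,'w3.png')
E
```

```text
q [0.53 0.19 1.54 0.   1.42 2.15] p [491.7 351.7 156.3] f [1.  0.9 0.2]
toolz [-0.007 -0.002 -1.   ] tooly [-0.04  -0.999  0.002]
[560.  78. 150.] tool dp m [0.0792 0.2707 0.0064]
scene Ltray 166 (array([499. , 352.1]), array([ 25.4, 143.1]), 88.1) z 36.1 yaw -0.3 orange x [431. 570.]
side Ltray 173 (array([492.6, 355.1]), array([ 30.5, 143.7]), 89.3) z 32.3 yaw -3.2 orange x [421. 563.]
```

View pics/w3.png

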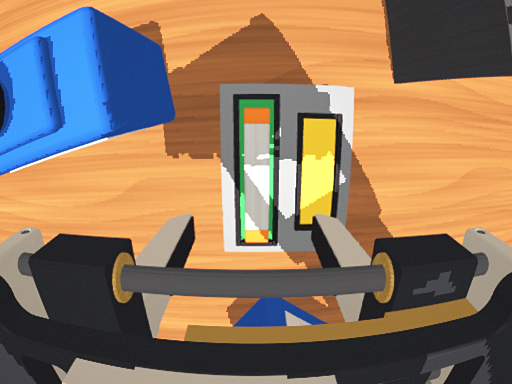

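jog_arm(motion=[{"turn": [0, 0, 0], "dp": [0.008, 0.028, 0], "claw": 0.6}, {"turn": [0, 0, 0], "dp": [0.012, 0.042, 0], "claw": 0.6}, {"turn": [0, 0, 0], "dp": [0.012, 0.042, 0], "claw": 0.6}, {"turn": [0, 0, 0], "dp": [0.012, 0.042, 0], "claw": 0.6}, {"turn": [0, 0, 0], "dp": [0.012, 0.042, 0], "claw": 0.6}, {"turn": [0, 0, 0], "dp": [0.012, 0.042, 0], "claw": 0.6}, {"turn": [0, 0, 0], "dp": [0.012, 0.032, 0.006], "claw": 0.6}, {"turn": [0, 0, -0.075], "dp": [0, 0, 0], "claw": 0.6}])

```text
time: 25.0
position: [561.5, 74.9, 147.3]
eef_rot: [3.139, 0.049, -0.012]
force: [-0.8, -0.8, -0.4]
opening: 0.799
grip_force: 0.0
```

jog_arm(motion=[{"turn": [0, 0.145, 0], "dp": [0.007, 0, 0.012], "claw": 0.6}, {"turn": [0, 0.145, 0], "dp": [0.005, 0, 0.013], "claw": 0.6}, {"turn": [0, 0.145, 0], "dp": [0.0035, 0, 0.0135], "claw": 0.6}, {"turn": [0, 0.145, 0], "dp": [0.001, 0, 0.014], "claw": 0.6}, {"turn": [0, 0.145, 0], "dp": [-0.001, 0, 0.014], "claw": 0.6}, {"turn": [0, 0.145, 0], "dp": [-0.003, 0, 0.0135], "claw": 0.6}, {"turn": [0, 0, 0], "dp": [0, 0, 0], "claw": 0.6}, {"turn": [0, 0, 0], "dp": [0, 0, 0], "claw": 0.6}])

```text
time: 25.8
position: [600.6, 79.1, 75.7]
eef_rot: [-2.866, -0.048, -1.262]
force: [0.4, 0.4, 1.2]
opening: 0.8
grip_force: 0.0
```

```bash
python3 - <<'E'
from go import to
to((670.5,78,11))
E
```

```text
q [ 0.06 -0.32  2.43 -0.12  0.2   1.7 ] p [600.6  79.1  75.7] f [0.4 0.4 1.2]
toolz [ 0.737  0.021 -0.675] tooly [ 0.032 -0.999  0.003]
[670.5  78.   11. ] tool dp m [-0.0006  0.0031  0.0952]
```

jog_arm(motion=[{"turn": [0, -0.06, -0.03], "dp": [0, 0, 0], "claw": 0.6}, {"turn": [0, 0, 0], "dp": [0, 0, 0.007], "claw": 0.6}, {"turn": [0, 0, 0], "dp": [0, 0.001, 0.01], "claw": 0.6}, {"turn": [0, 0, 0], "dp": [0, 0.001, 0.01], "claw": 0.6}, {"turn": [0, 0, 0], "dp": [0, 0.001, 0.01], "claw": 0.6}, {"turn": [0, 0, 0], "dp": [0, 0.001, 0.01], "claw": 0.6}, {"turn": [0, 0, 0], "dp": [0, 0, 0], "claw": 0.6}, {"turn": [0, 0, 0], "dp": [0, 0, 0], "claw": 0.6}])

```text
time: 26.6
position: [637.3, 76.2, 46.4]
eef_rot: [2.903, 0.091, 1.19]
force: [-0.1, -0.4, 0.8]
opening: 0.801
grip_force: 0.0
```

```bash
python3 - <<'E'
from go import to
to((666,78,11))
E
```

```text
q [ 0.05 -0.11  2.3  -0.08  0.18  1.62] p [637.3  76.2  46.4] f [-0.1 -0.4  0.8]
toolz [ 0.701  0.02  -0.713] tooly [ 0.053 -0.998  0.025]
[666.  78.  11.] tool dp m [-0.0043 -0.0011  0.0454]
```

Wrist angles are healthy; continue in and close.

jog_arm(motion=[{"turn": [0, 0, 0], "dp": [-0.001, 0, 0.009], "claw": 0.6}, {"turn": [0, 0, 0], "dp": [-0.001, 0, 0.009], "claw": 0.6}, {"turn": [0, 0, 0], "dp": [-0.001, -0.001, 0.009], "claw": 0.6}, {"turn": [0, 0, 0], "dp": [-0.001, 0, 0.009], "claw": 0.6}, {"turn": [0, 0, 0], "dp": [0, 0, 0.009], "claw": 0.6}, {"turn": [0, 0, 0], "dp": [0, 0, 0], "claw": 0.6}, {"turn": [0, 0, 0], "dp": [0, 0, 0], "claw": 0}, {"turn": [0, 0, 0], "dp": [0, 0, 0], "claw": -0.4}])

```text
time: 27.4
position: [664.4, 78.0, 10.3]
eef_rot: [2.903, 0.092, 1.19]
force: [-0.1, 0.0, 0.1]
opening: 0.676
grip_force: 0.0
```

jog_arm(motion=[{"turn": [0, 0, 0], "dp": [0, 0, 0], "claw": -1}, {"turn": [0, 0, 0], "dp": [0, 0, 0], "claw": -1}, {"turn": [0, 0, 0], "dp": [0, 0, 0], "claw": -1}, {"turn": [0, 0, 0], "dp": [0, 0, 0], "claw": -1}, {"turn": [0, 0, 0], "dp": [0, 0, 0], "claw": -1}, {"turn": [0, 0, 0], "dp": [-0.0035, 0, -0.0035], "claw": -1}, {"turn": [0, 0, 0], "dp": [-0.0055, 0, -0.0055], "claw": -1}, {"turn": [0, 0, 0], "dp": [-0.0055, 0, -0.0055], "claw": -1}])

```text
time: 28.2
position: [643.3, 76.7, 9.9]
eef_rot: [2.903, 0.091, 1.19]
force: [2.8, 0.2, 0.9]
opening: 0.284
grip_force: 29.6
```

```bash
python3 - <<'E'
from go import to; from bars import bars
to((580,78,11)); bars(lanes=(('S',50,130),),x0=560)
E
```

```text
q [ 0.05  0.01  2.28 -0.17  0.08  1.72] p [643.3  76.7   9.9] f [2.8 0.2 0.9]
toolz [ 0.701  0.02  -0.712] tooly [ 0.053 -0.998  0.024]
[580.  78.  11.] tool dp m [-0.0441 -0.0046 -0.0452]
scene S 193 (array([675. ,  74.9]), array([ 54.4, 109.9]), 86.2) z 31.2 yaw 3.0 orange x [624. 731.]
side S 22 (array([688.7,  80.2]), array([18.1, 29.2]), 46.3) z 29.4 yaw -16.6 orange x
```

jog_arm(motion=[{"turn": [0, 0, 0], "dp": [-0.0055, -0.0005, -0.0057], "claw": -1}, {"turn": [0, 0, 0], "dp": [-0.0055, -0.0005, -0.0057], "claw": -1}, {"turn": [0, 0, 0], "dp": [-0.0055, -0.0005, -0.0057], "claw": -1}, {"turn": [0, 0, 0], "dp": [-0.0055, -0.0005, -0.0057], "claw": -1}, {"turn": [0, 0, 0], "dp": [-0.0055, -0.0005, -0.0057], "claw": -1}, {"turn": [0, 0, 0], "dp": [-0.0055, -0.0005, -0.0057], "claw": -1}, {"turn": [0, 0, 0], "dp": [-0.0055, -0.0005, -0.0057], "claw": -1}, {"turn": [0, 0, 0], "dp": [-0.0055, -0.0005, -0.0057], "claw": -1}])

```text
time: 29.1
position: [578.8, 77.5, 10.4]
eef_rot: [2.904, 0.092, 1.187]
force: [1.0, 0.1, -2.3]
opening: 0.28
grip_force: 29.7
```

```bash
python3 - <<'E'
from go import to
to((570,78,11))
E
```

```text
q [ 0.06 -0.19  2.45 -0.21  0.1   1.77] p [578.8  77.5  10.4] f [ 1.   0.1 -2.3]
toolz [ 0.7    0.02  -0.714] tooly [ 0.053 -0.998  0.025]
[570.  78.  11.] tool dp m [-0.0058 -0.0009 -0.0066]
```

jog_arm(motion=[{"turn": [0, 0, 0], "dp": [-0.003, 0, -0.003], "claw": -1}, {"turn": [0, 0, 0], "dp": [-0.0015, 0, -0.0015], "claw": -1}, {"turn": [0, 0, 0], "dp": [0, 0, 0], "claw": -1}, {"turn": [0, 0, 0], "dp": [0, 0, 0], "claw": -0.2}, {"turn": [0, 0, 0], "dp": [0, 0, 0], "claw": 0.2}, {"turn": [0, 0, 0], "dp": [0, 0, 0], "claw": 0.4}, {"turn": [0, 0, 0], "dp": [0.004, 0, -0.0035], "claw": 0.4}, {"turn": [0, 0, 0], "dp": [0.0075, 0, -0.007], "claw": 0.4}])

```text
time: 29.9
position: [574.0, 77.6, 26.1]
eef_rot: [2.905, 0.092, 1.187]
force: [0.1, 0.1, -0.3]
opening: 0.656
grip_force: 0.0
```

jog_arm(motion=[{"turn": [0, 0, 0], "dp": [0.014, 0, -0.013], "claw": 0.4}, {"turn": [0, 0, 0], "dp": [0.014, 0, -0.013], "claw": 0.4}, {"turn": [0, -0.1, 0], "dp": [-0.002, 0, -0.004], "claw": 0.4}, {"turn": [0, -0.1, 0], "dp": [-0.002, 0, -0.004], "claw": 0.4}, {"turn": [0, -0.1, 0], "dp": [-0.002, 0, -0.004], "claw": 0.4}, {"turn": [0, -0.1, 0], "dp": [-0.002, 0, -0.004], "claw": 0.4}, {"turn": [0, 0, 0], "dp": [0, 0, 0], "claw": 0.4}, {"turn": [0, 0, 0], "dp": [0, 0, 0], "claw": 0.4}])

```text
time: 30.7
position: [561.1, 78.2, 73.2]
eef_rot: [3.07, 0.089, 0.591]
force: [0.6, 0.7, -0.8]
opening: 0.701
grip_force: 0.0
```

```bash
python3 - <<'E'
from go import to; from bars import bars
to((575,77,10)); bars(lanes=(('S',50,130),),x0=500)
E
```

```text
q [ 0.07 -0.19  2.13 -0.04  0.82  1.6 ] p [561.1  78.2  73.2] f [ 0.6  0.7 -0.8]
toolz [ 0.371 -0.003 -0.929] tooly [ 0.053 -0.998  0.024]
[575.  77.  10.] tool dp m [-0.0106  0.0004  0.0639]
scene S 70 (array([617.8,  81.3]), array([87.2, 25.9]), 4.1) z 31.4 yaw 2.7 orange x [654. 661.]
side S 89 (array([603.5,  83.1]), array([105.1,  30.1]), 5.3) z 28.4 yaw 6.9 orange x [551. 653.]
```

jog_arm(motion=[{"turn": [0, 0, 0], "dp": [-0.002, 0, 0.014], "claw": 0.4}, {"turn": [0, 0, 0], "dp": [-0.002, 0, 0.014], "claw": 0.4}, {"turn": [0, 0, 0], "dp": [-0.002, 0, 0.014], "claw": 0.4}, {"turn": [0, 0, 0], "dp": [-0.002, 0, 0.012], "claw": 0.4}, {"turn": [0, 0, 0], "dp": [-0.002, 0, 0.009], "claw": 0.4}, {"turn": [0, 0, 0], "dp": [0, 0, 0], "claw": -0.2}, {"turn": [0, 0, 0], "dp": [0, 0, 0], "claw": -1}, {"turn": [0, 0, 0], "dp": [0, 0, 0], "claw": -1}])

```text
time: 31.6
position: [575.0, 77.3, 11.6]
eef_rot: [3.07, 0.089, 0.588]
force: [0.1, 0.1, -0.4]
opening: 0.493
grip_force: 0.0
```

jog_arm(motion=[{"turn": [0, 0, 0], "dp": [0, 0, 0], "claw": -1}, {"turn": [0, 0, 0], "dp": [0, 0, 0], "claw": -1}, {"turn": [0, 0, 0], "dp": [-0.0046, 0, -0.0019], "claw": -1}, {"turn": [0, 0, 0], "dp": [-0.0092, 0, -0.0037], "claw": -1}, {"turn": [0, 0, 0], "dp": [-0.0092, 0, -0.0037], "claw": -1}, {"turn": [0, 0, 0], "dp": [-0.0092, 0, -0.0037], "claw": -1}, {"turn": [0, 0, 0], "dp": [-0.0092, 0, -0.0037], "claw": -1}, {"turn": [0, 0, 0], "dp": [-0.0092, 0, -0.0037], "claw": -1}])

```text
time: 32.4
position: [519.6, 74.3, 11.8]
eef_rot: [3.07, 0.089, 0.589]
force: [3.0, -0.0, 2.4]
opening: 0.279
grip_force: 29.6
```

jog_arm(motion=[{"turn": [0, 0, 0], "dp": [-0.0092, 0, -0.0037], "claw": -1}, {"turn": [0, 0, 0], "dp": [-0.0092, 0, -0.0037], "claw": -1}, {"turn": [0, 0, 0], "dp": [-0.0046, 0, -0.0019], "claw": -1}, {"turn": [0, 0, 0], "dp": [0, 0, 0], "claw": -1}, {"turn": [0, 0, 0], "dp": [0, 0, 0], "claw": -0.2}, {"turn": [0, 0, 0], "dp": [0, 0, 0], "claw": 0.2}, {"turn": [0, 0, 0], "dp": [0, 0, 0], "claw": 0.4}, {"turn": [0, 0, 0], "dp": [0.002, 0, -0.006], "claw": 0.4}])

```text
time: 33.2
position: [493.4, 73.1, 16.3]
eef_rot: [3.071, 0.089, 0.582]
force: [-0.2, -0.2, -1.6]
opening: 0.574
grip_force: 0.0
```

jog_arm(motion=[{"turn": [0, 0, 0], "dp": [0.006, 0, -0.014], "claw": 0.4}, {"turn": [0, 0, 0], "dp": [0.012, 0, -0.028], "claw": 0.4}, {"turn": [0, -0.095, 0], "dp": [0.008, 0, -0.02], "claw": 0.4}, {"turn": [0, -0.095, 0], "dp": [0, 0, 0], "claw": 0.4}, {"turn": [0, -0.095, 0], "dp": [0, 0, 0], "claw": 0.4}, {"turn": [0, -0.095, 0], "dp": [0, 0, 0], "claw": 0.4}, {"turn": [0, 0, 0], "dp": [0, 0, 0], "claw": 0.4}, {"turn": [0, 0, 0], "dp": [0, 0, 0], "claw": 0.4}])

```text
time: 34.0
position: [496.1, 74.9, 84.3]
eef_rot: [3.116, 0.083, -0.004]
force: [-0.5, -0.0, 0.9]
opening: 0.701
grip_force: 0.0
```

```bash
python3 - <<'E'
from go import to; from bars import bars
to((535,79,12)); bars(lanes=(('S',50,130),),x0=400)
E
```

```text
q [ 0.07 -0.02  1.9  -0.03  1.27  1.59] p [496.1  74.9  84.3] f [-0.5 -0.   0.9]
toolz [-0.002 -0.025 -1.   ] tooly [ 0.053 -0.998  0.025]
[535.  79.  12.] tool dp m [ 0.0393 -0.0038  0.0721]
scene S 23 (array([549.1,  68.2]), array([74.1, 21. ]), 21.9) z 28.9 yaw 13.1 orange x [576. 581.]
side S 60 (array([523.9,  78. ]), array([104.8,  32.4]), 5.4) z 28.2 yaw 5.5 orange x [474. 575.]
```

jog_arm(motion=[{"turn": [0.025, 0, 0], "dp": [0, 0, 0], "claw": 0.4}, {"turn": [0, 0, 0], "dp": [0.015, 0, 0], "claw": 0.4}, {"turn": [0, 0, 0], "dp": [0.0145, -0.0005, 0.012], "claw": 0.4}, {"turn": [0, 0, 0], "dp": [0, 0, 0.02], "claw": 0.4}, {"turn": [0, 0, 0], "dp": [0, 0, 0.02], "claw": 0.4}, {"turn": [0, 0, 0], "dp": [0, 0, 0.013], "claw": 0.4}, {"turn": [0, 0, 0], "dp": [0, 0, 0.007], "claw": 0.4}, {"turn": [0, 0, 0], "dp": [0, 0, 0], "claw": 0}])

```text
time: 34.9
position: [524.5, 76.8, 12.2]
eef_rot: [-3.14, -0.083, 0.007]
force: [-0.3, -0.6, 0.1]
opening: 0.655
grip_force: 0.0
```

jog_arm(motion=[{"turn": [0, 0, 0], "dp": [0, 0, 0], "claw": -0.6}, {"turn": [0, 0, 0], "dp": [0, 0, 0], "claw": -1}, {"turn": [0, 0, 0], "dp": [0, 0, 0], "claw": -1}, {"turn": [0, 0, 0], "dp": [0, 0, 0], "claw": -1}, {"turn": [0, 0, 0], "dp": [0, 0, 0], "claw": -1}, {"turn": [0, 0, 0], "dp": [0, 0, -0.005], "claw": -1}, {"turn": [0, 0, 0], "dp": [0, 0, -0.01], "claw": -1}, {"turn": [0, 0, 0], "dp": [0, 0, -0.015], "claw": -1}])

```text
time: 35.7
position: [524.3, 77.0, 42.6]
eef_rot: [-3.14, -0.083, 0.009]
force: [0.4, -0.1, -4.3]
opening: 0.275
grip_force: 30.0
```

```bash
python3 - <<'E'
from go import to
to((491,282,80))
E
```

```text
q [0.05 0.11 1.85 0.   1.19 1.57] p [524.3  77.   42.6] f [ 0.4 -0.1 -4.3]
toolz [-0.006  0.    -1.   ] tooly [ 0.053 -0.999 -0.001]
[491. 282.  80.] tool dp m [-0.0226 -0.2065 -0.0371]
```

jog_arm(motion=[{"turn": [0, 0, 0.09], "dp": [0, 0, -0.037], "claw": -1}, {"turn": [0, 0, 0], "dp": [-0.004, -0.016, 0], "claw": -1}, {"turn": [0, 0, 0], "dp": [-0.006, -0.032, 0], "claw": -1}, {"turn": [0, 0, 0], "dp": [-0.007, -0.036, 0], "claw": -1}, {"turn": [0, 0, 0], "dp": [-0.007, -0.036, 0], "claw": -1}, {"turn": [0, 0, 0], "dp": [-0.007, -0.036, 0], "claw": -1}, {"turn": [0, 0, 0], "dp": [-0.006, -0.03, 0], "claw": -1}, {"turn": [0, 0, 0], "dp": [-0.004, -0.018, 0.01], "claw": -1}])

```text
time: 36.5
position: [493.0, 285.5, 73.0]
eef_rot: [-3.138, 0.055, -0.001]
force: [1.0, -0.2, -2.5]
opening: 0.277
grip_force: 30.0
```

```bash
python3 - <<'E'
from go import to; from bars import bars; from h import *
to((491,282,45),(491,282,18)); bars(lanes=(('Sheld',250,315),),x0=400,x1=590,z0=60,z1=110)
E
```

```text
q [0.43 0.16 1.72 0.   1.25 2.04] p [493.  285.5  73. ] f [ 1.  -0.2 -2.5]
toolz [ 0.001  0.003 -1.   ] tooly [-0.035 -0.999 -0.003]
[491. 282.  45.] tool dp m [-0.0019  0.0036  0.0279]
[491. 282.  18.] tool dp m [-0.      0.0001  0.027 ]
scene Sheld 201 (array([502.2, 286.2]), array([95.4, 49.1]), 17.5) z 89.2 yaw 0.9 orange x [531. 549.]
side Sheld 154 (array([487.9, 289.1]), array([102. ,  52.7]), 13.2) z 85.8 yaw 4.5 orange x [438. 539.]
```

jog_arm(motion=[{"turn": [0, 0, 0], "dp": [-0.002, 0.0036, 0.01], "claw": -1}, {"turn": [0, 0, 0], "dp": [0, 0, 0.015], "claw": -1}, {"turn": [0, 0, 0], "dp": [0, 0, 0.012], "claw": -1}, {"turn": [0, 0, 0], "dp": [0, 0, 0.008], "claw": -1}, {"turn": [0, 0, 0], "dp": [0, 0, 0.005], "claw": -1}, {"turn": [0, 0, 0], "dp": [0, 0, 0.003], "claw": -1}, {"turn": [0, 0, 0], "dp": [0, 0, 0.001], "claw": -1}, {"turn": [0, 0, 0], "dp": [0, 0, 0], "claw": -1}])

```text
time: 37.4
position: [490.0, 278.7, 17.3]
eef_rot: [-3.141, 0.058, 0.005]
force: [-5.3, -1.9, 7.6]
opening: 0.276
grip_force: 30.0
```

jog_arm(motion=[{"turn": [0, 0, 0], "dp": [0, 0, 0.001], "claw": -1}, {"turn": [0, 0, 0], "dp": [0, 0, 0.0005], "claw": -1}, {"turn": [0, 0, 0], "dp": [0, 0, 0.0005], "claw": -1}, {"turn": [0, 0, 0], "dp": [0, 0, 0], "claw": -1}, {"turn": [0, 0, 0], "dp": [0, 0, 0], "claw": -1}, {"turn": [0, 0, 0], "dp": [0, 0, 0], "claw": -1}, {"turn": [0, 0, 0], "dp": [0, 0, 0], "claw": -1}, {"turn": [0, 0, 0], "dp": [0, 0, 0], "claw": -1}])

```text
time: 38.2
position: [490.1, 278.7, 17.3]
eef_rot: [3.141, -0.058, -0.005]
force: [-15.2, -7.7, 27.1]
opening: 0.277
grip_force: 30.0
```

jog_arm(motion=[{"turn": [0, 0, 0], "dp": [0, 0, -0.001], "claw": -1}, {"turn": [0, 0, 0], "dp": [0, -0.001, -0.0005], "claw": -1}, {"turn": [0, 0, 0], "dp": [0, -0.001, 0], "claw": -1}, {"turn": [0, 0, 0], "dp": [0, 0, 0], "claw": -1}, {"turn": [0, 0, 0], "dp": [0, 0, 0], "claw": -1}, {"turn": [0, 0, 0], "dp": [0, 0, 0], "claw": -1}, {"turn": [0, 0, 0], "dp": [0, 0, 0], "claw": -1}, {"turn": [0, 0, 0], "dp": [0, 0, 0], "claw": -1}])

```text
time: 39.0
position: [491.1, 280.4, 17.4]
eef_rot: [3.141, -0.058, -0.002]
force: [-4.0, -6.2, 9.2]
opening: 0.277
grip_force: 30.0
```

jog_arm(motion=[{"turn": [0, 0, 0], "dp": [0, 0, 0], "claw": -0.35}, {"turn": [0, 0, 0], "dp": [0, 0, 0], "claw": -0.2}, {"turn": [0, 0, 0], "dp": [0, 0, 0], "claw": -0.1}, {"turn": [0, 0, 0], "dp": [0, 0, 0], "claw": -0.1}, {"turn": [0, 0, 0], "dp": [0, 0, -0.01], "claw": -0.1}, {"turn": [0, 0, 0], "dp": [0, 0, -0.03], "claw": 0}, {"turn": [0, 0, 0], "dp": [0, 0, -0.05], "claw": 0.2}, {"turn": [0, 0, 0], "dp": [0, 0, -0.05], "claw": 0.4}])

```text
time: 39.8
position: [489.4, 280.4, 156.8]
eef_rot: [3.141, -0.058, -0.008]
force: [0.8, 0.8, 0.3]
opening: 0.624
grip_force: 0.0
```

jog_arm(motion=[{"turn": [0, 0, 0], "dp": [0, 0.02, -0.02], "claw": 0.4}, {"turn": [0, 0, 0], "dp": [0, 0.04, 0], "claw": 0.4}, {"turn": [0, 0, 0], "dp": [0, 0.04, 0], "claw": 0.4}, {"turn": [0, 0, 0], "dp": [0, 0.04, 0], "claw": 0.4}, {"turn": [0, 0, 0], "dp": [0, 0.02, 0], "claw": 0.4}, {"turn": [0, 0, 0], "dp": [0, 0, 0], "claw": 0.4}, {"turn": [0, 0, 0], "dp": [0, 0, 0], "claw": 0.4}, {"turn": [0, 0, 0], "dp": [0, 0, 0], "claw": 0.4}])

```text
time: 40.6
position: [484.6, 121.7, 175.8]
eef_rot: [-3.14, 0.057, 0.004]
force: [-0.1, 0.4, -0.4]
opening: 0.701
grip_force: 0.0
```

```bash
python3 - <<'E'
from bars import bars; from h import *
bars(lanes=(('S',250,315),('L',320,390)),x0=400,x1=590,z0=10,z1=50)
a=cap('side')['img']; b=cap('scene')['img']
k=lambda i,u,v:cv2.resize(i[v:v+150,u:u+200],(400,300),interpolation=cv2.INTER_CUBIC)
cv2.imwrite('pics/f.png',np.vstack([np.hstack([k(a,120,180),k(b,230,160)]),np.hstack([k(a,200,110),k(b,80,150)])])[:,:,::-1])
E
```

```text
scene S 165 (array([494.5, 275.4]), array([ 36.3, 133.3]), 88.2) z 29.9 yaw -0.4 orange x [535. 549.]
scene L 196 (array([492.5, 346. ]), array([ 55.7, 172.1]), 80.7) z 32.8 yaw 0.2 orange x [563. 570.]
side S 141 (array([486.8, 282.8]), array([ 29.8, 101. ]), 90.0) z 33.4 yaw 0.2 orange x [438. 537.]
side L 276 (array([489.4, 355.3]), array([ 31.1, 139.2]), 87.5) z 30.8 yaw -1.7 orange x [420. 559.]
```

View pics/f.png

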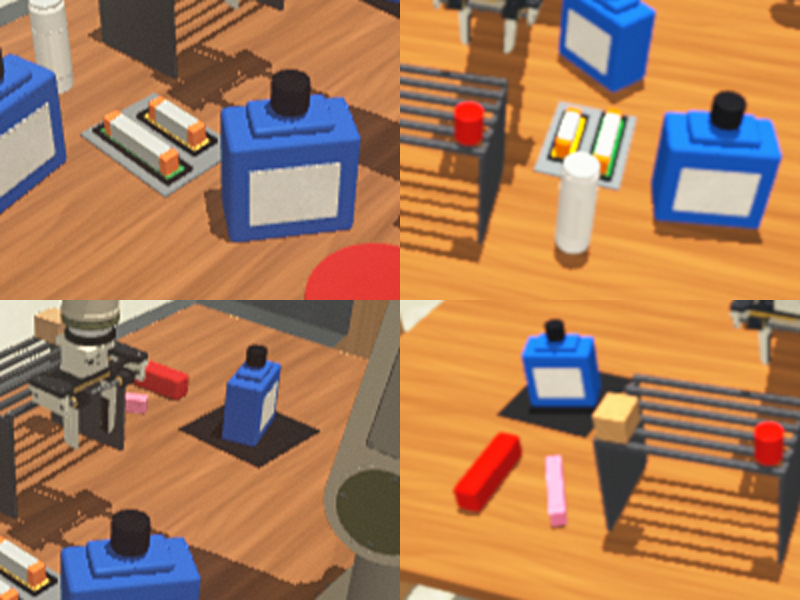

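The upper panels show both bars in their matching rows: long in green around (140,140), short in yellow around (178,122). The lower panels show the jug upright on the mat around (250,400). The torch, spray can and pink bar don't appear to have moved. I'm handing the job in.

```bash
python3 -c "
from plant import ctrl
print(ctrl.close_job())"
```

```text
the job is handed in; nothing more can be done
None
```

The job is handed in at about 41 s: the jug stands upright near the middle of the mat, the long bar is in the green row and the short bar in the yellow row, and the final camera views show the spray can and torch where they were.

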